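# Draw a stone rolling pin out of its packing crate

### The job

In the stockroom, a marble rolling pin lies in a shallow plywood packing crate under a red hold-down batten. First take the batten off and lay it flat on the dark grey mat; then, because the pin is longer than the crate's opening, tilt the pin and draw it out slantwise, one end first, and finish still holding it in the gripper, motionless above the crate, with the whole pin (both ends) at least 5 cm higher than the crate's top. Leave the other wares where they stand.

Things in the scene. Friction and masses are not known exactly. Their poses are not given: they have to be found in the camera images.
- crate: Plywood crate, fixed to the table, outside 170 (its x) x 356 (its y, the long way) x 88 mm high; origin under its centre, on the table. Walls and floor 10 mm thick, cavity 150 x 336 mm. Inside, two cork cradles at y = +-55 mm (16 mm long in y, 40 mm in x, top 31 mm above the table, 8 mm high ears either side) carry the pin.
- crate_opening (a point): Centre of the crate's opening, level with the crate's top, 88 mm above the table. The opening is 150 (crate x) x 200 mm (crate y): two fixed 8 mm end boards (undersides 80 mm, tops 88 mm above the table) cover the cavity from y = 100 to 168 mm at both ends.
- pin: Loose rolling pin, 250 mm long along its y, 0.34 kg: pale marble barrel 28 mm across, 170 mm long, a dark wooden handle 18 mm across, 40 mm long at each end. Origin at its middle, on its axis; at first 45 mm above the table on the cradles, parallel to the crate's y, within 10 mm of its middle: each handle reaches 25 mm under an end board, 43 mm of free cavity behind it.
- pin_end_a (a point): Tip of the pin's handle on its +y end, on the axis
- pin_end_b (a point): Tip of the pin's handle on its -y end, on the axis
- batten: Loose red painted wooden batten with black ends, 200 (its x) x 24 (its y) x 20 mm high, about 0.08 kg; origin under its centre. At first it lies on the crate's side walls (underside at 88 mm) across the opening, within 35 mm of the opening's middle.
- mat: Dark grey flat mat, fixed to the table, 280 (its x) x 160 (its y) x 4 mm thick; origin under its centre
- goblet: Bystander: pale alabaster goblet, 76 mm across, 125 mm high, origin under its centre
- jar: Bystander: marble lidded jar, 100 mm across, 130 mm high, origin under its centre
- bowl: Bystander: cream stone bowl, 120 mm across, 55 mm high, origin under its centre
- cup: Bystander: black stone cup, 72 mm across, 85 mm high, origin under its centre
- candlestick: Bystander: brown stone candlestick, 80 mm across the foot, 135 mm high, origin under its centre
- stone_box: Bystander: red-brown stone block box, 90 x 120 x 50 mm, origin under its centre
Things that resemble listed ones, but are neither listed nor needed, are in the scene too. There is more than one size of the batten; the one meant has the size given above.

How it is judged:
By the outcome, as a careful person would: the job done as asked, in the order asked, and still so for the second after the job is handed in, while the arm keeps its last pose, push and grip.
It also fails if it takes over 64 s, if anything falls off the work surface, if the arm or the gripper's body presses on something with over 40 N, if the wrist force passes 120 N, or if a joint passes its speed limit or range.

### The arm

A 7-joint arm with a two-finger parallel gripper is mounted at the origin on the work surface. World frame = base frame: x ahead of the robot, y to its left, z up, the work surface at z = 0. Lengths are in m, angles in degrees, forces in N, time in s.
With the tool pointing down it reaches from about 0.425 to 0.875 m from the base axis. Payload 4.7 kg.
Tool frame: the origin (TCP) lies midway between the tips of the shut fingers; the grasp point (between the pads) lies 19 mm behind it (env.grip_point_offset is the distance from the TCP to the grasp point, in m); z points along the fingers, y is the line along which they close (so a half turn about z gives the same grasp; the last joint's range is limited). The gripper opens to 87 mm and grips with 3 to 60 N. Pads are 19 mm wide; open, the fingers measure 117 mm over their backs; the gripper's body (75 mm by 190 mm) begins 51 mm behind the grasp point.
Start: joints at [-71.671, 18.392, -4.016, 83.108, 1.295, 78.541, -3.26], TCP at [0.196, 0.62, 0.223] pointing down, gripper open.
Joint ranges: [-163.93, 163.93], [-17.29, 119.83], [-79.2, 71.16], [3.27, 140.29], [-89.18, 269.18], [5.43, 117.66], [-154.24, 154.24]. Speed limits (degrees/s): [147.25, 147.25, 180, 180, 180, 180, 180].

### API

Orientations are given as [roll, pitch, yaw] about the fixed x, y, z axes, in that order (R = Rz(yaw) Ry(pitch) Rx(roll)).
In Python, from cell import env gives the robot as it stands.
- The arm moves only by the shell command python3 -m jog 'ROWS' [FORCE]. ROWS is JSON, a list of rows, each a list of 7 numbers: the shift along the tool's x, y, z in m, then the turn, a rotation vector about the tool's x, y, z in rad, then the finger opening in m, from 0 to 0.087. A call has 1 to 12 rows; each row shifts and turns the commanded pose from where the row before left it, along the tool's axes as they then stand; what a row does not reach is not made up. A row lasts 1/12 s, in which the tool goes at most 41.7 mm and 7.16 degrees, less where a joint would pass 70% of its speed; a pose out of reach is approached as far as the arm can. A call is refused whole if a number of a shift passes 0.0417 or a number of a turn 0.125, either way. A call with a gripper value outside its range is refused whole. The fingers move at their own pace and stop on an object; FORCE is the grip in N (left out, the last holds). Time passes only in rows, so rows that do not move let the fingers close. It gives the time, the measured TCP pose, the force, the opening and the grip force at its end, in the units of the state.
- env.get_obs(): the state, without advancing time (a new reading comes with each control period).
- env.read_camera(name): name is "scene" or "top" or "wrist"; returns the picture (400x640x3 uint8, blue, green, red); there is no depth.
- env.get_calibration(name): a dict with "fov_y" (degrees; the focal length in pixels is half the picture's height over the tangent of half this angle, whatever the lens; pixels are square), "cx", "cy" (the principal point, pixels), "k1" (the pictures are not rectified: a ray, as slopes to the right and down, at radius r is drawn at 1 + k1 r^2 times it, then the intrinsics apply), "pose" (4x4, takes a point from camera to world coordinates). Camera axes: x right, y up, looking along -z (the intrinsics and any distortion apply to the point x, -y, -z); pixel columns grow to the right and rows downward; lengths in m; the calibration is good to about 2 mm. A picture is of the moment at which its call begins: read the wrist's pose just before it. get_calibration takes no time and is no camera call; for the wrist camera it gives the pose at the moment of the call.
- env.sign_off(): hands the job in; it is judged then, once.
The state is a dict: "time_s": time; "qpos": joint angles; "joint_velocities": joint speeds; "effort": joint torques, N m; "tool_pos": TCP position; "tool_rot": TCP orientation; "force": force on the tool from outside, world axes, zero at the start; "wrist_torque": the same for the moment, N m; "grip_width": finger opening in m; "grasp_force": force on a finger pad.
Only numpy, scipy, OpenCV 4.12 (cv2) and the standard library are available. Lean on these libraries where they do the work, as an engineer would, in place of code of your own. Each camera call takes 0.05 s, during which the arm holds its last target. There are 200 camera calls.

## Working session

There is one attempt and no reset: what is moved stays moved. The work goes in short steps, Python scripts to look and compute and a shell command to move; the robot and the scene stay as the last step left them, time stands still between calls to the robot, and variables do not carry over. Pictures are saved under pics/ and viewed, at most 10 in all, crops included, and the job is handed in when it is done.

```bash
mkdir -p pics; ls; cat > h.py <<'E'
from cell import env
import numpy as np, cv2
from scipy.spatial.transform import Rotation as R
def K(c):
    f=200/np.tan(np.radians(c['fov_y'])/2); return f,np.array([[f,0,c['cx']],[0,f,c['cy']],[0,0,1.]])
def pix2w(c,uv,z):
    f,k=K(c); out=[]
    for u,v in uv:
        p=cv2.undistortPoints(np.array([[[u,v]]],float),k,np.array([0,0,0,0,0.]) if 0 else np.array([c['k1'],0,0,0,0.]))[0,0]
        P=np.array(c['pose']); d=P[:3,:3]@np.array([p[0],-p[1],-1]); o=P[:3,3]
        out.append(o+d*(z-o[2])/d[2])
    return np.array(out)
def w2pix(c,pts):
    f,k=K(c); P=np.linalg.inv(np.array(c['pose'])); out=[]
    for p in pts:
        q=P[:3,:3]@np.array(p)+P[:3,3]; s=np.array([q[0],-q[1]])/-q[2]; s=s*(1+c['k1']*(s@s)); out.append(s*f+[c['cx'],c['cy']])
    return np.array(out)
E
python3 - <<'E'
from h import *
for n in ['scene','top']:
    cv2.imwrite(f'pics/{n}0.png',env.read_camera(n)); c=env.get_calibration(n); print(n,c)
o=env.get_obs(); print({k:np.round(v,3).tolist() for k,v in o.items()})
E
```

```text
pics
scene {'fov_y': 46.05931915067911, 'cx': 320.77830091132836, 'cy': 195.26732161957233, 'k1': -0.007348501417884264, 'pose': array([[ 0.61120532, -0.57477062,  0.5441202 ,  1.23817697],
       [ 0.79146824,  0.44171554, -0.42245166, -0.59758057],
       [ 0.00246646,  0.68885856,  0.72489158,  1.09659448],
       [ 0.        ,  0.        ,  0.        ,  1.        ]])}
top {'fov_y': 48.02225316280108, 'cx': 319.53030284657547, 'cy': 188.83090660644203, 'k1': -0.08638840380224175, 'pose': array([[ 0.00343688,  0.99852343, -0.05421395,  0.39413812],
       [-0.99975616,  0.00224842, -0.02196738, -0.00542129],
       [-0.02181305,  0.05427623,  0.99828767,  1.40266572],
       [ 0.        ,  0.        ,  0.        ,  1.        ]])}
{'time_s': 0.1, 'qpos': [-71.672, 18.434, -4.017, 83.17, 1.295, 78.54, -3.261], 'joint_velocities': [0.005, -0.111, -0.022, -0.23, 0.019, 0.046, -0.059], 'effort': [-0.0, -49.257, -0.406, -31.34, -0.064, 0.04, 0.0], 'tool_pos': [0.196, 0.619, 0.222], 'tool_rot': [-179.901, 0.005, 162.482], 'force': [-0.238, 0.094, -0.351], 'wrist_torque': [0.035, 0.046, -0.077], 'grasp_force': 0.0, 'grip_width': 0.087}
```

View pics/top0.png

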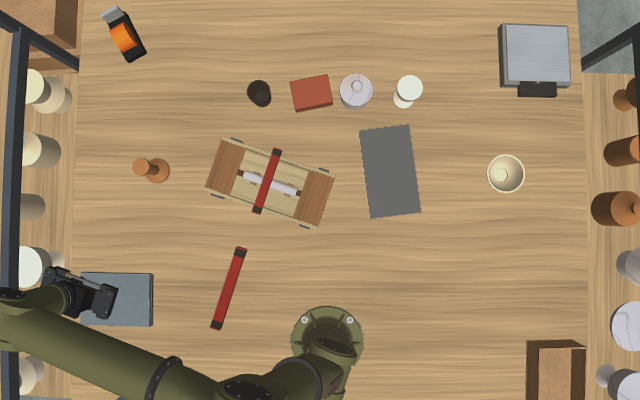

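View pics/scene0.png

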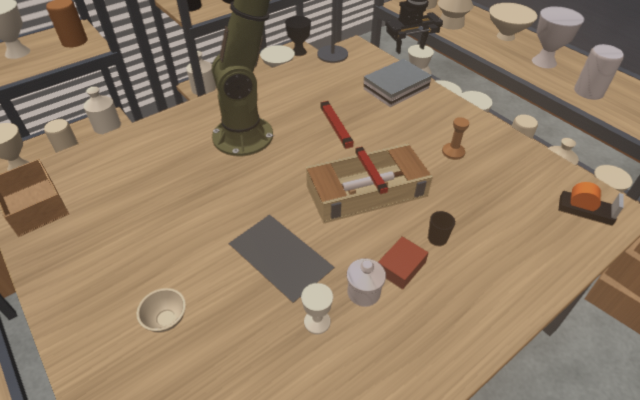

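Batten candidates are the red bar across the crate at top (267,181) and the longer red bar on the table at (228,288). Mat candidates are the dark grey sheet at (390,171) and the blue-grey slab, which has thickness, at (118,298). I choose the bar on the crate and the sheet at (390,171), and check them in a crop.

```bash
python3 - <<'E'
from h import *
im=cv2.imread('pics/top0.png')[115:235,195:345]
cv2.imwrite('pics/crop0.png',cv2.resize(im,None,fx=5,fy=5,interpolation=cv2.INTER_CUBIC))
E
```

```text
(no output)
```

View pics/crop0.png

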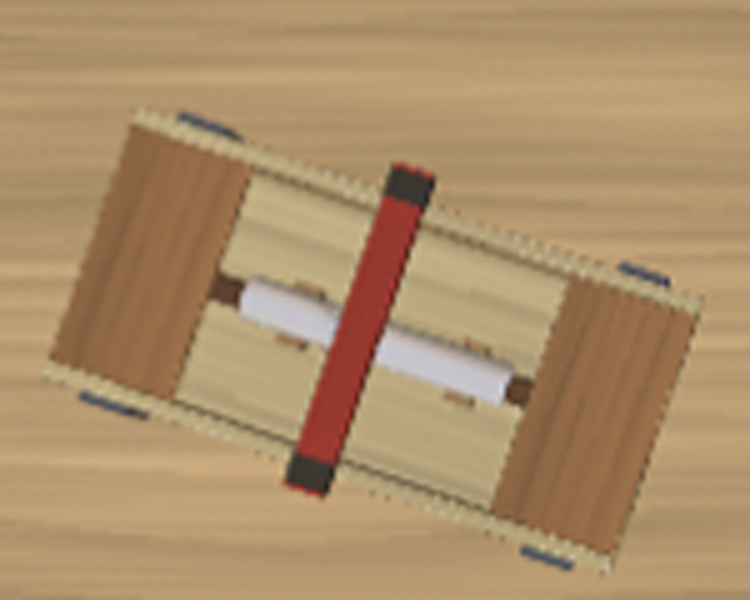

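```bash
python3 - <<'E'
from h import *
c=env.get_calibration('top')
f=lambda L:[((u+.5)/5-.5+195,(v+.5)/5-.5+115) for u,v in L]
def rep(n,w):
    print(n,np.round(w,4).tolist(),'ctr',w.mean(0).round(4)); 
    for i in range(len(w)):
        d=w[(i+1)%len(w)]-w[i]; print('  len %.4f ang %.1f'%(np.hypot(d[0],d[1]),np.degrees(np.arctan2(d[1],d[0]))))
rep('crate',pix2w(c,f([(135,108),(703,300),(610,570),(47,370)]),.088))
rep('batten',pix2w(c,f([(393,163),(436,175),(327,497),(284,484)]),.108))
rep('barrel',pix2w(c,f([(248,278),(513,370),(503,404),(240,312)]),.046))
rep('opening',pix2w(c,f([(252,165),(570,280),(490,513),(175,398)]),.088))
rep('mat',pix2w(c,[(359.5,131.5),(409.5,124.5),(421,211.5),(370.5,218.5)],.004))
rep('longbar',pix2w(c,[(236,247),(246,249),(221,329),(211,326)],.02))
for n,p in dict(goblet=(404,104),jar=(356,92),bowl=(506,174),cup=(262,98),cand=(157,172),box=(312,96)).items(): print(n,pix2w(c,[p],.0).round(3))
E
```

```text
crate [[0.6221, 0.3162, 0.088], [0.5075, -0.0224, 0.088], [0.3492, 0.0317, 0.088], [0.4654, 0.3664, 0.088]] ctr [0.486 0.173 0.088]
  len 0.3574 ang -108.7
  len 0.1673 ang 161.2
  len 0.3543 ang 70.8
  len 0.1645 ang -17.8
batten [[0.5857, 0.1586, 0.108], [0.5786, 0.1333, 0.108], [0.3911, 0.1951, 0.108], [0.3985, 0.2202, 0.108]] ctr [0.4885 0.1768 0.108 ]
  len 0.0262 ang -105.7
  len 0.1974 ang 161.8
  len 0.0262 ang 73.6
  len 0.1970 ang -18.2
barrel [[0.5243, 0.2547, 0.046], [0.4684, 0.0921, 0.046], [0.4477, 0.0981, 0.046], [0.5034, 0.2593, 0.046]] ctr [0.4859 0.176  0.046 ]
  len 0.1719 ang -109.0
  len 0.0215 ang 163.9
  len 0.1706 ang 70.9
  len 0.0213 ang -12.6
opening [[0.5876, 0.2452, 0.088], [0.5192, 0.0559, 0.088], [0.3821, 0.1021, 0.088], [0.449, 0.2892, 0.088]] ctr [0.4845 0.1731 0.088 ]
  len 0.2013 ang -109.9
  len 0.1446 ang 161.3
  len 0.1987 ang 70.3
  len 0.1454 ang -17.6
mat [[0.6508, -0.0997, 0.004], [0.6735, -0.2572, 0.004], [0.4002, -0.2907, 0.004], [0.3782, -0.1333, 0.004]] ctr [ 0.5257 -0.1952  0.004 ]
  len 0.1592 ang -81.8
  len 0.2754 ang -173.0
  len 0.1589 ang 98.0
  len 0.2747 ang 7.0
longbar [[0.2887, 0.2825, 0.02], [0.2828, 0.2513, 0.02], [0.0352, 0.3278, 0.02], [0.0438, 0.3591, 0.02]] ctr [0.1626 0.3052 0.02  ]
  len 0.0318 ang -100.7
  len 0.2592 ang 162.8
  len 0.0325 ang 74.7
  len 0.2566 ang -17.4
goblet [[ 0.74  -0.241  0.   ]]
jar [[ 0.779 -0.089 -0.   ]]
bowl [[ 0.519 -0.563  0.   ]]
cup [[0.76 0.21 0.  ]]
cand [[0.523 0.546 0.   ]]
box [[0.766 0.05  0.   ]]
```

The crop confirms it. The red batten with black ends measures 197 x 26 mm and its centre is at (0.4885, 0.177). The loose bar is 258 mm long, so it is the wrong size. The crate, opening and mat sizes all match. The crate's y axis points at about 71°. The gripper is already aligned with the batten.

```bash
cat >> h.py <<'E'
def go(p,rot=None):
    "shift and rotvec in present tool axes to reach p, rot"
    o=env.get_obs(); T=R.from_euler('xyz',o['tool_rot'],degrees=True)
    print('shift',T.inv().apply(np.array(p)-o['tool_pos']).round(4),'turn',(T.inv()*R.from_euler('xyz',rot,degrees=True)).as_rotvec().round(4) if rot is not None else '')
E
python3 -m jog '[[-0.033,-0.0245,0,0,0,0,0.05],[-0.033,-0.0245,0,0,0,0,0.05],[-0.033,-0.0245,0,0,0,0,0.05],[-0.033,-0.0245,0,0,0,0,0.05],[-0.033,-0.0245,0,0,0,0,0.05],[-0.033,-0.0245,0,0,0,0,0.05],[-0.033,-0.0245,0,0,0,0,0.05],[-0.033,-0.0245,0,0,0,0,0.05],[-0.033,-0.0245,0,0,0,0,0.05],[-0.033,-0.0245,0,0,0,0,0.05],[-0.033,-0.0245,0,0,0,0,0.05],[0,0,0,0,0,0,0.05]]' 30
python3 -c "
from h import *
go([.4885,.1768,.17],[180,0,162.3])"
```

```text
time_s: 1.1
tool_pos: [0.4661, 0.244, 0.2226]
tool_rot: [-179.8, 0.2, 161.7]
force: [0.0, -1.4, 0.7]
grip_width: 0.05
grasp_force: 0.0
shift [-0.0422 -0.0566  0.053 ] turn [-0.0031  0.004  -0.0102]
```

```bash

python3 -m jog '[[-0.0105,-0.014,0.013,0,0,0,0.05],[-0.0105,-0.014,0.013,0,0,0,0.05],[-0.0105,-0.014,0.013,0,0,0,0.05],[-0.0105,-0.014,0.013,0,0,0,0.05],[0,0,0,0,0,0,0.05],[0,0,0,0,0,0,0.05]]'
python3 -c "
from h import *
go([.4885,.1768,.094],[180,0,162.3])
c=env.get_calibration('wrist'); cv2.imwrite('pics/w1.png',env.read_camera('wrist'))
B=R.from_euler('z',162,degrees=True)
print(w2pix(c,[B.apply([s*.1,t*.012,0])+[.4885,.1768,.108] for s,t in [(1,1),(1,-1),(-1,-1),(-1,1)]]).round())"
```

```text
time_s: 1.6
tool_pos: [0.4834, 0.1869, 0.1698]
tool_rot: [-179.9, -0.1, 162.4]
force: [0.4, 0.9, 0.5]
grip_width: 0.0503
grasp_force: 0.0
shift [-0.008  -0.008   0.0758] turn [-0.0011 -0.0015  0.001 ]
[[299.  93.]
 [333.  93.]
 [330. 329.]
 [304. 329.]]
```

View pics/w1.png

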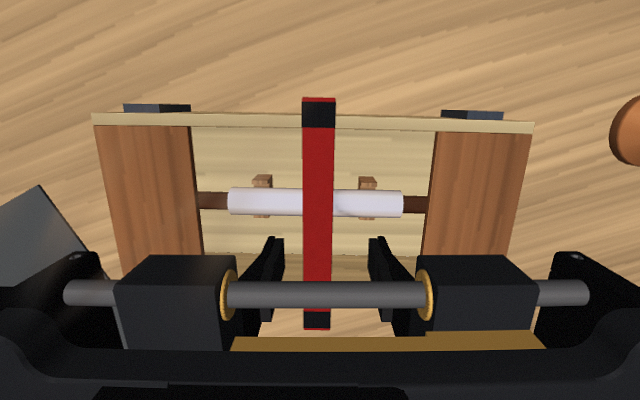

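The wrist view shows the batten between the fingers, with its far end at columns 302–336, about 3 px from the prediction. The pin barrel runs from (229,201) to (403,203). I'll go down and grip.

```bash

python3 -m jog '[[-0.002,-0.002,0.016,0,0,0,0.05],[-0.002,-0.002,0.016,0,0,0,0.05],[-0.002,-0.002,0.016,0,0,0,0.05],[-0.002,-0.002,0.016,0,0,0,0.05],[0,0,0.012,0,0,0,0.05],[0,0,0,0,0,0,0.05],[0,0,0,0,0,0,0.01],[0,0,0,0,0,0,0.01],[0,0,0,0,0,0,0.01],[0,0,0,0,0,0,0.01],[0,0,0,0,0,0,0.01],[0,0,0,0,0,0,0.01]]' 25
python3 -c "
from h import *
c=env.get_calibration('wrist')
print(pix2w(c,[(229,201),(403,203)],.05))"
```

```text
time_s: 2.65
tool_pos: [0.4896, 0.1778, 0.0953]
tool_rot: [179.9, 0.0, 162.5]
force: [-1.3, -0.0, 2.7]
grip_width: 0.0236
grasp_force: 24.9
[[0.4512502  0.11602935 0.05      ]
 [0.49056452 0.23536927 0.05      ]]
```

```bash

python3 -m jog '[[0,0,-0.015,0,0,0,0.01],[0,0,-0.025,0,0,0,0.01],[0,0,-0.025,0,0,0,0.01],[0,0,-0.02,0,0,0,0.01],[0,0,0,0,0,-0.055,0.01],[0,0,0,0,0,-0.055,0.01],[0,0,0,0,0,-0.055,0.01],[0,0,0,0,0,-0.055,0.01],[0,0,0,0,0,-0.055,0.01],[0,0,0,0,0,-0.055,0.01],[0,0,0,0,0,-0.055,0.01],[0,0,0,0,0,-0.055,0.01]]'
python3 -c "
from h import *
go([.5257,-.195,.18],[180,0,-172.5])"
```

```text
time_s: 3.65
tool_pos: [0.489, 0.1773, 0.1794]
tool_rot: [-180.0, -0.0, -172.2]
force: [-0.9, 0.4, -0.7]
grip_width: 0.0238
grasp_force: 24.9
shift [ 0.0144 -0.3739 -0.0006] turn [-0.0001 -0.0003  0.0059]
```

```bash

python3 -m jog '[[0.001,-0.02,0,0,0,0,0.01],[0.0013,-0.034,0,0,0,0,0.01],[0.0013,-0.034,0,0,0,0,0.01],[0.0013,-0.034,0,0,0,0,0.01],[0.0013,-0.034,0,0,0,0,0.01],[0.0013,-0.034,0,0,0,0,0.01],[0.0013,-0.034,0,0,0,0,0.01],[0.0013,-0.034,0,0,0,0,0.01],[0.0013,-0.034,0,0,0,0,0.01],[0.0013,-0.034,0,0,0,0,0.01],[0.0013,-0.034,0,0,0,0,0.01],[0,-0.014,0,0,0,0,0.01]]'
python3 -m jog '[[0,0,0.02,0,0,0,0.01],[0,0,0.03,0,0,0,0.01],[0,0,0.03,0,0,0,0.01],[0,0,0.03,0,0,0,0.01],[0,0,0.03,0,0,0,0.01],[0,0,0.01,0,0,0,0.01],[0,0,0.005,0,0,0,0.01],[0,0,0,0,0,0,0.01],[0,0,0,0,0,0,0.01]]'
python3 -c "
from h import *
go([.5257,-.195,.012],[180,0,-172.5])"
```

```text
time_s: 4.65
tool_pos: [0.5243, -0.201, 0.1798]
tool_rot: [-179.8, -0.0, -172.6]
force: [-0.2, -0.0, -0.7]
grip_width: 0.0235
grasp_force: 24.9
time_s: 5.4
tool_pos: [0.5265, -0.1954, 0.026]
tool_rot: [-180.0, 0.1, -172.3]
force: [-0.7, 0.7, -1.0]
grip_width: 0.024
grasp_force: 24.9
shift [0.0008 0.0006 0.014 ] turn [-0.0008  0.0021  0.0033]
```

```bash

python3 -m jog '[[0,0,0.005,0,0,0,0.01],[0,0,0.004,0,0,0,0.01],[0,0,0.003,0,0,0,0.01],[0,0,0.002,0,0,0,0.01],[0,0,0.001,0,0,0,0.01],[0,0,0,0,0,0,0.01],[0,0,0,0,0,0,0.01]]'
```

```text
time_s: 5.98
tool_pos: [0.5256, -0.1949, 0.0113]
tool_rot: [179.9, 0.0, -172.3]
force: [-4.7, 1.5, 11.4]
grip_width: 0.0238
grasp_force: 25.0
```

```bash

python3 -m jog '[[0,0,0,0,0,0,0.05],[0,0,0,0,0,0,0.05],[0,0,0,0,0,0,0.05],[0,0,-0.01,0,0,0,0.05],[0,0,-0.03,0,0,0,0.05],[0,0,-0.04,0,0,0,0.05],[0,0,-0.04,0,0,0,0.05],[0,0,-0.04,0,0,0,0.05],[0,0,-0.04,0,0,0,0.05],[0,0,-0.02,0,0,0,0.05],[0,0,0,0,0,0,0.05]]'
python3 - <<'E'
from h import *
print(np.round(env.get_obs()['qpos'],1))
im=env.read_camera('top'); cv2.imwrite('pics/top1.png',im)
a=cv2.resize(im[130:225,200:340],None,fx=5.7,fy=5.7,interpolation=cv2.INTER_CUBIC)
cv2.imwrite('pics/crop1.png',a)
b=cv2.resize(im[110:230,340:440],None,fx=5,fy=5,interpolation=cv2.INTER_CUBIC)
cv2.imwrite('pics/crop2.png',b)
E
```

```text
time_s: 6.9
tool_pos: [0.5281, -0.1965, 0.2361]
tool_rot: [-179.8, 0.6, -172.3]
force: [0.5, -0.7, 0.2]
grip_width: 0.0501
grasp_force: 0.0
[-16.    7.5  37.2  96.3  -4.8  77.1 119.7]
```

View pics/crop1.png

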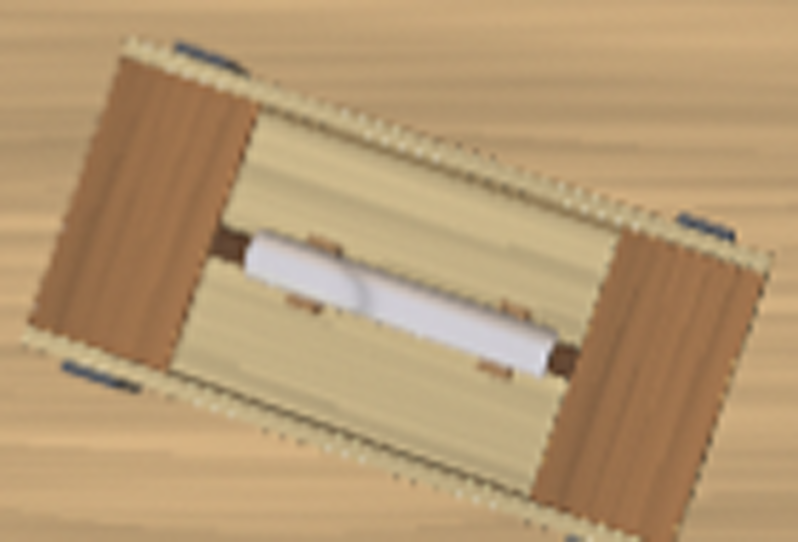

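View pics/crop2.png

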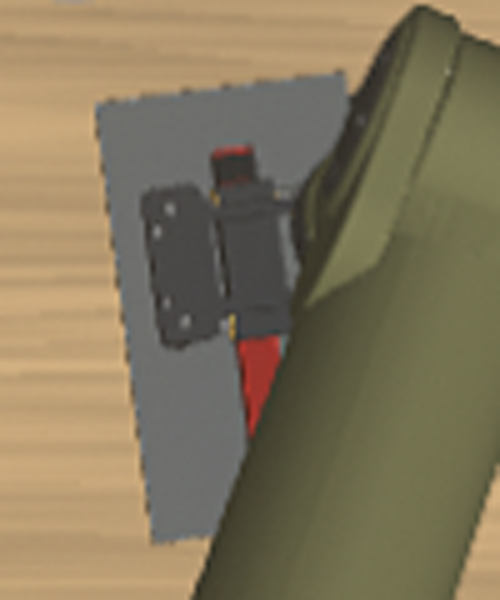

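The batten lies flat and wholly on the mat, near the middle of crop2. In crop1 the pin is undisturbed, with barrel ends near (251,251) and (549,355). I'll measure the pin and turn.

```bash

python3 -m jog '[[0,0,0,0,0,0.115,0.06],[0,0,0,0,0,0.115,0.06],[0,0,0,0,0,0.115,0.06],[0,0,0,0,0,0.115,0.06],[0,0,0,0,0,0.115,0.06],[0,0,0,0,0,0.115,0.06],[0,0,0,0,0,0.115,0.06],[0,0,0,0,0,0.115,0.06],[0,0,0,0,0,0.115,0.06],[0,0,0,0,0,0.115,0.06],[0,0,0,0,0,0.115,0.06],[0,0,0,0,0,0.115,0.06]]'
python3 -m jog '[[0,0,0,0,0,0.115,0.06],[0,0,0,0,0,0.115,0.06],[0,0,0,0,0,0.115,0.06],[0,0,0,0,0,0.115,0.06],[0,0,0,0,0,0.115,0.06],[0,0,0,0,0,0.09,0.06],[0,0,0,0,0,0,0.06]]'
python3 - <<'E'
from h import *
c=env.get_calibration('top'); f=lambda L:[((u+.5)/5.7-.5+200,(v+.5)/5.7-.5+130) for u,v in L]
w=pix2w(c,f([(251,251),(549,355)]),.045); d=w[0]-w[1]; m=w.mean(0)
print(w,m,np.linalg.norm(d),np.degrees(np.arctan2(d[1],d[0])))
q=pix2w(c,f([(128,40),(772,262)]),.088); d=q[0]-q[1]; print(q,np.linalg.norm(d),np.degrees(np.arctan2(d[1],d[0])))
o=pix2w(c,f([(258,108),(620,235),(530,497),(170,370)]),.088); print('opening',o,o.mean(0))
go([m[0],m[1],.19],[180,0,71])
E
```

```text
time_s: 7.95
tool_pos: [0.5243, -0.1947, 0.228]
tool_rot: [-179.8, -0.1, 108.3]
force: [0.1, -0.7, 0.3]
grip_width: 0.0598
grasp_force: 0.0
time_s: 8.53
tool_pos: [0.5244, -0.1947, 0.2281]
tool_rot: [-179.9, 0.0, 70.4]
force: [-0.1, -0.0, -0.4]
grip_width: 0.0602
grasp_force: 0.0
[[0.51385926 0.25648397 0.045     ]
 [0.45848344 0.0960814  0.045     ]] [0.48617135 0.17628269 0.045     ] 0.1696922714680712 70.95377486033192
[[ 0.62084439  0.3148166   0.088     ]
 [ 0.50468134 -0.02186819  0.088     ]] 0.3561607743121485 70.96453182686318
opening [[0.58479502 0.24559589 0.088     ]
 [0.51853388 0.05655972 0.088     ]
 [0.38337005 0.10221133 0.088     ]
 [0.44815987 0.28976811 0.088     ]] [0.4837147  0.17353376 0.088     ]
shift [ 0.3367 -0.1605  0.0383] turn [-0.0026  0.0007 -0.0108]
```

```bash

python3 -m jog '[[0.0337,-0.016,0,0,0,0,0.06],[0.0337,-0.016,0,0,0,0,0.06],[0.0337,-0.016,0,0,0,0,0.06],[0.0337,-0.016,0,0,0,0,0.06],[0.0337,-0.016,0,0,0,0,0.06],[0.0337,-0.016,0,0,0,0,0.06],[0.0337,-0.016,0,0,0,0,0.06],[0.0337,-0.016,0,0,0,0,0.06],[0.0337,-0.016,0,0,0,0,0.06],[0.0334,-0.016,0.02,0,0,-0.01,0.06],[0,0,0.02,0,0,0,0.06],[0,0,0,0,0,0,0.06]]'
python3 - <<'E'
from h import *
go([.4862,.1763,.029],[180,0,71])
c=env.get_calibration('wrist'); cv2.imwrite('pics/w2.png',env.read_camera('wrist'))
B=R.from_euler('z',71,degrees=True); m=np.array([.4862,.1763,.045])
print('pred barrel ends',w2pix(c,[m+B.apply([s,0,0]) for s in (.085,-.085,.0)]).round())
print(np.round(env.get_obs()['qpos'],1))
E
```

```text
time_s: 9.53
tool_pos: [0.4831, 0.177, 0.185]
tool_rot: [-179.7, 0.4, 71.6]
force: [-0.8, 0.4, -0.1]
grip_width: 0.0598
grasp_force: 0.0
shift [0.0013 0.0041 0.156 ] turn [-0.0055  0.0065  0.0098]
pred barrel ends [[331. 103.]
 [328. 262.]
 [329. 189.]]
[-49.4   3.2  27.6 105.5  -1.4  72.  -40. ]
```

View pics/w2.png

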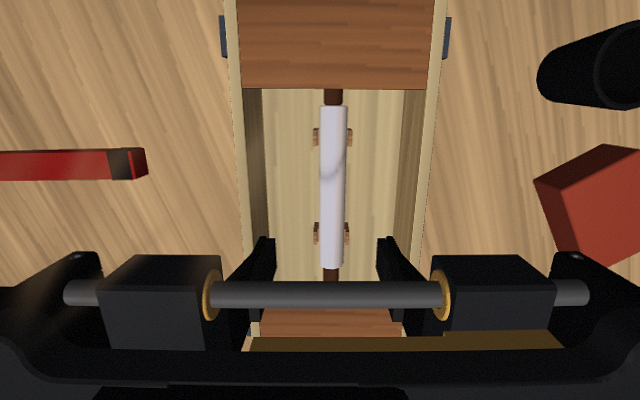

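The wrist view shows the barrel from (334,105) to (331,268), within about 3 px of the prediction and between the fingers. I'll descend and grip at the pin's middle.

```bash

python3 -m jog '[[0,0.003,0.028,-0.003,0.003,0.005,0.06],[0,0.0025,0.028,-0.002,0.003,0.005,0.06],[0,0,0.028,0,0,0,0.06],[0,0,0.028,0,0,0,0.06],[0,0,0.02,0,0,0,0.06],[0,0,0.015,0,0,0,0.06],[0,0,0,0,0,0,0.06],[0,0,0,0,0,0,0.06]]'
python3 -c "
from h import *
go([.4862,.1763,.029],[180,0,71])"
```

```text
time_s: 10.25
tool_pos: [0.4932, 0.1727, 0.0432]
tool_rot: [179.7, -0.3, 70.4]
force: [0.2, 0.2, 0.3]
grip_width: 0.0599
grasp_force: 0.0
shift [ 0.001  -0.0079  0.0142] turn [ 0.005  -0.0052 -0.0096]
```

```bash

python3 -m jog '[[0.001,-0.006,0,0.005,-0.005,-0.009,0.06],[0,0,0.007,0,0,0,0.06],[0,0,0.007,0,0,0,0.06],[0,0,0,0,0,0,0.06],[0,0,0,0,0,0,0.06],[0,0,0,0,0,0,0.06]]'
python3 -c "
from h import *
go([.4862,.1763,.029],[180,0,71])"
python3 -m jog '[[0,0,0,0,0,0,0.04],[0,0,0,0,0,0,0.03],[0,0,0,0,0,0,0.02],[0,0,0,0,0,0,0.01],[0,0,0,0,0,0,0.01],[0,0,0,0,0,0,0.01],[0,0,0,0,0,0,0.01],[0,0,0,0,0,0,0.01]]' 55
```

```text
time_s: 10.75
tool_pos: [0.4875, 0.177, 0.0289]
tool_rot: [180.0, -0.1, 71.0]
force: [0.0, 0.2, -0.2]
grip_width: 0.0604
grasp_force: 0.0
shift [-0.0011 -0.001  -0.0001] turn [ 0.0002 -0.0011  0.0007]
time_s: 11.42
tool_pos: [0.4877, 0.177, 0.0289]
tool_rot: [180.0, -0.1, 71.0]
force: [-0.3, 0.2, 0.7]
grip_width: 0.0271
grasp_force: 55.0
```

```bash

python3 -m jog '[[0,0,-0.005,0,0,0,0.01],[0,0,-0.005,0,0,0,0.01],[0,0,0,0,0,0,0.01],[-0.006,0,0,0,0,0,0.01],[-0.007,0,0,0,0,0,0.01],[-0.007,0,0,0,0,0,0.01],[-0.007,0,0,0,0,0,0.01],[-0.006,0,0,0,0,0,0.01],[0,0,0,0,0,0,0.01],[0,0,0,0,0,0,0.01]]'
python3 -m jog '[[0.0008,0,-0.002,0,0.04,0,0.01],[0.0008,0,-0.002,0,0.04,0,0.01],[0.0008,0,-0.002,0,0.04,0,0.01],[0.0008,0,-0.002,0,0.04,0,0.01],[0.0008,0,-0.002,0,0.04,0,0.01],[0,0,0,0,0,0,0.01],[0,0,0,0,0,0,0.01]]'
python3 - <<'E'
from h import *
o=env.get_obs(); T=R.from_euler('xyz',o['tool_rot'],degrees=True).as_matrix()
B=R.from_euler('z',-19,degrees=True).as_matrix()
m=np.array(o['tool_pos'])-.0163*T[:,2]; C=np.array([.4855,.1733,0])
for s in (-.125,0,.125): print((B.T@(m+s*T[:,0]-C)).round(4))
print(np.round(o['qpos'],1))
E
```

```text
time_s: 12.25
tool_pos: [0.4766, 0.1453, 0.0388]
tool_rot: [-180.0, -0.1, 71.0]
force: [-0.1, 0.6, -3.6]
grip_width: 0.0271
grasp_force: 55.0
time_s: 12.83
tool_pos: [0.4778, 0.1485, 0.0491]
tool_rot: [180.0, -11.5, 71.0]
force: [0.5, 0.4, -2.3]
grip_width: 0.0271
grasp_force: 55.0
[ 0.0007 -0.1517  0.0402]
[ 0.0008 -0.0292  0.0651]
[0.0008 0.0932 0.0899]
[-40.9   5.7  29.1 121.6 -16.8  48.7 -20.5]
```

```bash

python3 -m jog '[[0.0008,0,-0.0025,0,0.025,0,0.01],[0.0008,0,-0.0025,0,0.025,0,0.01],[0.0008,0,-0.0025,0,0.025,0,0.01],[0.0008,0,-0.0025,0,0.025,0,0.01],[0,0,0,0,0,0,0.01],[0,0,0,0,0,0,0.01]]'
cat > p.py <<'E'
from h import *
o=env.get_obs(); T=R.from_euler('xyz',o['tool_rot'],degrees=True).as_matrix()
B=R.from_euler('z',-19,degrees=True).as_matrix()
m=np.array(o['tool_pos'])-.0163*T[:,2]; C=np.array([.4855,.1733,0])
for s in (-.125,0,.125): print((B.T@(m+s*T[:,0]-C)).round(4))
print(np.round(o['qpos'],1))
E
python3 p.py
```

```text
time_s: 13.33
tool_pos: [0.478, 0.1498, 0.0594]
tool_rot: [180.0, -17.2, 71.1]
force: [1.0, 0.0, -3.1]
grip_width: 0.0265
grasp_force: 55.0
[ 0.0007 -0.1489  0.0381]
[ 0.0006 -0.0295  0.075 ]
[0.0005 0.0899 0.1119]
[-38.4   3.5  29.9 123.5 -23.1  47.7 -12.8]
```

```bash

python3 -m jog '[[0.008,0,0,0,0,0,0.01],[0.008,0,0,0,0,0,0.01],[0.008,0,0,0,0,0,0.01],[0.008,0,0,0,0,0,0.01],[0,0,0,0,0,0,0.01],[0,0,0,0,0,0,0.01]]'
python3 p.py
python3 -c "
from h import *
cv2.imwrite('pics/s2.png',cv2.resize(env.read_camera('scene')[100:250,260:480],None,fx=3.6,fy=3.6,interpolation=cv2.INTER_CUBIC))"
```

```text
time_s: 13.83
tool_pos: [0.488, 0.1793, 0.0691]
tool_rot: [180.0, -17.2, 71.1]
force: [1.0, -0.4, -3.8]
grip_width: 0.0267
grasp_force: 55.0
[ 0.0007 -0.1178  0.0476]
[0.0004 0.0016 0.0847]
[1.000e-04 1.210e-01 1.217e-01]
[-40.3   4.4  28.5 121.3 -22.9  48.1 -16.5]
```

View pics/s2.png

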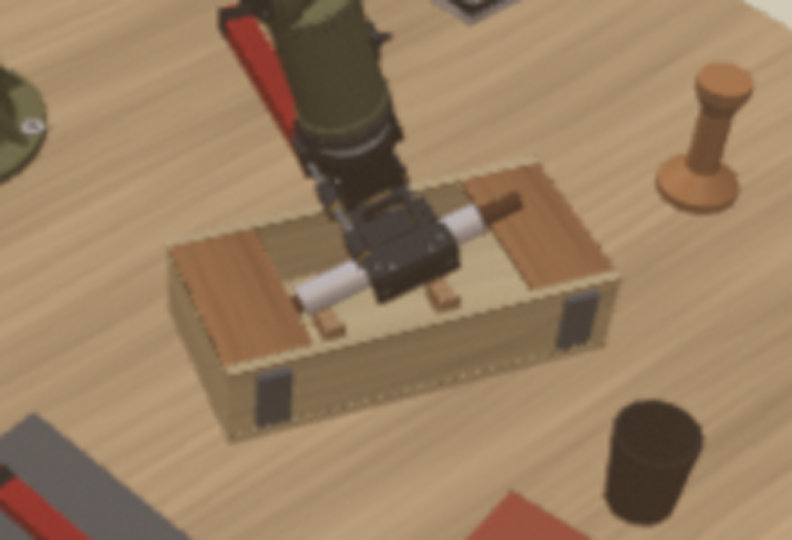

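The view shows the far handle above its board at (500,210) and the near handle at (300,300), still just under the near board. I'll keep drawing along the axis until the b end clears, then go straight up.

```bash

python3 -m jog '[[0.008,0,0,0,0,0,0.01],[0.008,0,0,0,0,0,0.01],[0.008,0,0,0,0,0,0.01],[0.008,0,0,0,0,0,0.01],[0.006,0,0,0,0,0,0.01],[0,0,0,0,0,0,0.01],[0,0,0,0,0,0,0.01]]'
python3 p.py
python3 -c "
from h import *
p=env.get_obs()['tool_pos']; go([p[0],p[1],p[2]+.12])"
```

```text
time_s: 14.47
tool_pos: [0.4997, 0.2131, 0.0803]
tool_rot: [180.0, -17.2, 71.1]
force: [-0.2, 0.4, -2.8]
grip_width: 0.0267
grasp_force: 55.0
[ 0.0007 -0.082   0.0588]
[0.0005 0.0374 0.0958]
[0.0003 0.1568 0.1329]
[-42.3   5.8  27.1 118.4 -22.6  48.7 -20.6]
shift [ 0.0356  0.     -0.1146] turn
```

```bash

python3 -m jog '[[0.0025,0,-0.007,0,0,0,0.01],[0.0045,0,-0.0144,0,0,0,0.01],[0.0045,0,-0.0144,0,0,0,0.01],[0.0045,0,-0.0144,0,0,0,0.01],[0.0045,0,-0.0144,0,0,0,0.01],[0.0045,0,-0.0144,0,0,0,0.01],[0.0045,0,-0.0144,0,0,0,0.01],[0.0045,0,-0.0144,0,0,0,0.01],[0.0025,0,-0.007,0,0,0,0.01],[0,0,0,0,0,0,0.01]]'
python3 -m jog '[[-0.004,0,0,0,-0.03,0,0.01],[-0.004,0,0,0,-0.0375,0,0.01],[-0.004,0,0,0,-0.0375,0,0.01],[-0.004,0,0,0,-0.0375,0,0.01],[-0.004,0,0,0,-0.0375,0,0.01],[-0.004,0,0,0,-0.0375,0,0.01],[-0.004,0,0,0,-0.0375,0,0.01],[-0.004,0,0,0,-0.03,0,0.01],[0,0,0,0,-0.015,0,0.01],[0,0,0,0,0,0,0.01],[0,0,0,0,0,0,0.01],[0,0,0,0,0,0,0.01]]'
python3 -m jog '[[0,0,-0.01,0,0,0,0.01],[0,0,-0.01,0,0,0,0.01],[0,0,0,0,0,0,0.01],[0,0,0,0,0,0,0.01],[0,0,0,0,0,0,0.01],[0,0,0,0,0,0,0.01],[0,0,0,0,0,0,0.01],[0,0,0,0,0,0,0.01]]'
python3 p.py
python3 -c "
from h import *
print(np.abs(env.get_obs()['joint_velocities']).max())
cv2.imwrite('pics/s3.png',env.read_camera('scene'))"
```

```text
time_s: 15.3
tool_pos: [0.5012, 0.2135, 0.2031]
tool_rot: [179.8, -17.4, 71.0]
force: [1.1, 1.0, -2.7]
grip_width: 0.0265
grasp_force: 55.0
time_s: 16.3
tool_pos: [0.4897, 0.1835, 0.1949]
tool_rot: [-180.0, -0.1, 71.0]
force: [0.1, -0.6, -2.5]
grip_width: 0.027
grasp_force: 55.0
time_s: 16.97
tool_pos: [0.4895, 0.1837, 0.2148]
tool_rot: [-180.0, -0.0, 71.0]
force: [-0.9, -0.4, -4.3]
grip_width: 0.0271
grasp_force: 55.0
[ 0.0005 -0.1139  0.231 ]
[0.0004 0.0111 0.2311]
[0.0003 0.1361 0.2311]
[-46.5   2.8  24.  102.5  -1.2  74.9 -41.2]
0.08465624167083505
```

View pics/s3.png

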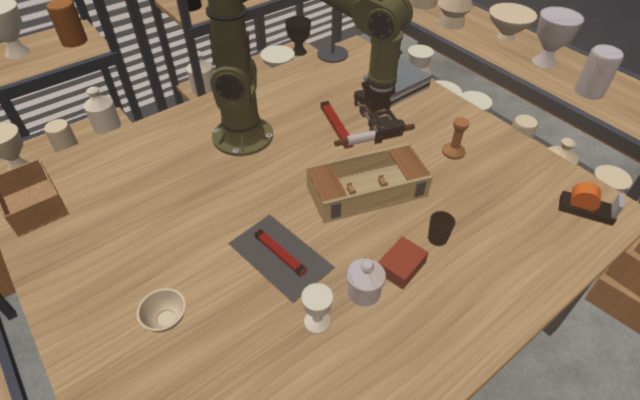

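The pin is held level above the crate, from (337,142) to (410,127), with both ends at about z = 0.23. The batten lies flat on the mat at (280,252), the crate is empty and the other wares are untouched.

```bash
python3 -c "
from h import *
print(env.sign_off())"
```

```text
the job is handed in; nothing more can be done
None
```

The job is handed in: the batten lies flat on the dark grey mat, and the pin was drawn out slantwise and is held still and level above the crate, its underside about 13 cm above the crate's top.

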